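# Key the knurled collar over the cross pin and hold it down on its spring

### The job

Put the loose knurled aluminium collar, same way up as it stands, over the steel post of the grey fixture, and turn it until the keyways hidden inside it drop over the post's cross pin. Then push it fully home on the steel seat against the sprung brass washer, so that a retaining clip could go in the groove at the top of the post. Finish while still gripping the collar and holding it pressed home; leave the other parts on the bench where they are.

Things in the scene. Friction and masses are not known exactly. Their poses are not given: they have to be found in the camera images.
- collar: loose aluminium ring with a knurled outside, 50 mm outside diameter, 52 mm high, about 0.16 kg, standing mouth down on the bench, to be used this way up. Origin: centre of its underside; z up along its axis. Plain bore 26 mm (29 mm in the top 10 mm); the four keyways inside it do not show from the sides or from above, and nothing outside marks where they are.
- collar_mouth (a point): centre of the collar's underside (same point as its origin), where the keyways open: 10 mm wide, 90 degrees apart, reaching 20 mm from the axis and 41 mm up to the closed top lip. Find them by feel: turning the collar on the pin by at most 90 degrees, either way, brings two of them over it; within about 0.1 rad of exact it drops.
- seat (a point): centre of the steel seat face on the post's axis, 20 mm above the bench, z up: a 62 mm round boss on a grey 120 x 90 x 14 mm plate fixed to the bench. The collar's underside is 31 mm above this point while it rests on the cross pin, is stopped by the washer at 8 mm once the keyways are over the pin, and is at 0 when pressed home.
- post_tip (a point): top of the steel post, 64 mm above the seat face. The post is 24 mm in diameter; its top 7 mm is a cone narrowing to 14 mm, with a clip groove just below. A 6 mm cross pin goes through the post, 36 mm long end to end, its top 33 mm below this point. The pin's horizontal direction differs every time and is not reported.
- washer (a joint): how far the brass spring washer (42 mm diameter, round the foot of the post) is pressed down, in m: 0 when free, standing 8 mm proud of the seat; 0.008 when flush with the seat. The spring resists with about 4 N at first and 8.5 N when flush, and lifts the collar again if it is not held down.
- bush: bystander: flanged bronze bush, 39 x 39 x 40 mm, standing on the bench; origin at the centre of its underside. Leave alone.
- vee: bystander: steel vee block, 38 x 50 x 40 mm; origin at the centre of its underside. Leave alone.
- flange_part: bystander: bored steel flange, 66 x 66 x 26 mm, lying flat; origin at the centre of its underside. Leave alone.
Not all that is in view belongs to the job. What is shaped like the part that bears seat but blue or brown is not meant.

How it is judged:
By the outcome, as a careful person would: the job done as asked, in the order asked, and still so for the second after the job is handed in, while the arm keeps its last pose, push and grip.
It also fails if it takes over 67 s, if anything falls off the work surface, if the arm or the gripper's body presses on something with over 40 N, if the wrist force passes 120 N, or if a joint passes its speed limit or range.

### The arm

A 6-joint arm with a two-finger parallel gripper is mounted at the origin on a cart in front of the work surface, level with it; the furniture and walls round the work are solid. World frame = base frame: x ahead of the robot, y to its left, z up, the work surface at z = 0. Lengths are in m, angles in degrees, forces in N, time in s.
With the tool pointing down it reaches from about 0.275 to 0.725 m from the base axis. Payload 15.9 kg.
Tool frame: the origin (TCP) lies midway between the tips of the shut fingers; the grasp point (between the pads) lies grasp_offset behind it (grasp_offset is the distance from the TCP to the grasp point, in m); z points along the fingers, y is the line along which they close (so a half turn about z gives the same grasp; the last joint's range is limited). The gripper opens to 85 mm and grips with 20 to 120 N. Pads are 22 mm wide; open, the fingers measure 114 mm over their backs; the gripper's body (76 mm by 85 mm) begins 54 mm behind the grasp point. The pads swing forward as they close: fully open they stand 13 mm farther back than shut.
Start: joints at [-74.886, 12.198, -1.971, 75.831, 0, 90], TCP at [0.13, -0.483, 0.231] pointing down, gripper open.
Joint ranges: [-170.91, 170.91], [-42.67, 98.43], [-65.05, 77.54], [-120.47, 116.71], [-90, 82.35], [-180, 180]. Speed limits (degrees/s): [108.29, 108.29, 136.94, 147.25, 180, 180].

### API

Orientations are given as [roll, pitch, yaw] about the fixed x, y, z axes, in that order (R = Rz(yaw) Ry(pitch) Rx(roll)).
In Python, from rig import * gives the robot as it stands. The module is installed in compiled form; this text tells all that it offers.
- The arm moves only by the shell command python3 -m inch 'ROWS' [OPENING] [FORCE]. ROWS is a JSON object of lists of equal length, an entry for each row: "slide": the shift along the tool's x, y, z each as a share of 1 m, from -1 to 1, a list of three; "twist": the turn, a rotation vector about the tool's x, y, z each as a share of 360 degrees, from -1 to 1, a list of three. In form: {"slide": [[dx, dy, dz], ...], "twist": [[ax, ay, az], ...]}. A call has 1 to 12 rows; each row is the pose to reach, as a shift and turn from the pose commanded when the call began, along the tool's axes at that moment, turning the shorter way round; what a row does not reach only later rows make up. A row lasts 1/12 s, in which the tool goes at most 41.7 mm and 7.16 degrees, less where a joint would pass 70% of its speed; a pose out of reach is approached as far as the arm can. A call with a number of a shift or a turn outside -1 to 1 is refused whole. A call with a gripper value outside its range is refused whole. OPENING is the closure, from 0 (fully open) to 1 (shut), set as the call begins (- or left out, the last holds). The fingers move at their own pace and stop on an object; FORCE is the grip in N (left out, the last holds). Time passes only in rows, so rows that repeat a pose let the fingers close. It gives the time, the measured TCP pose, the force, the opening and the grip force at its end, in the units of the state.
- observe(): the state, without advancing time (a new reading comes with each control period).
- camera(name): name is "scene" or "top" or "wrist"; returns a dict with "frame" (384x512x3 uint8, blue, green, red), "depth" (384x512 float32, m along the optical axis (not along the pixel's ray), 0 where there is no reading), "camera_matrix" (3x3 intrinsics, pixels), "R" (3x3) and "t" (3): a world point X has camera coordinates R X + t. Camera axes: x right, y down, z forward; pixel columns grow to the right and rows downward; lengths in m; the calibration is good to about 2 mm. A picture is of the moment at which its call begins.
- job_done(): hands the job in; it is judged then, once.
The state is a dict: "time": time; "joint_pos": joint angles; "joint_velocities": joint speeds; "joint_efforts": joint torques, N m; "position": TCP position; "eef_rot": TCP orientation; "contact_force": force on the tool from outside, world axes, zero at the start; "moment": the same for the moment, N m; "opening": finger opening in m; "grip_force": force on a finger pad.
Only numpy, scipy, OpenCV 4.12 (cv2) and the standard library are available. Lean on these libraries where they do the work, as an engineer would, in place of code of your own. Each camera call takes 0.05 s, during which the arm holds its last target. There are 200 camera calls.

## Working session

There is one attempt and no reset: what is moved stays moved. The work goes in short steps, Python scripts to look and compute and a shell command to move; the robot and the scene stay as the last step left them, time stands still between calls to the robot, and variables do not carry over. Pictures are saved under pics/ and viewed, at most 10 in all, crops included, and the job is handed in when it is done.

```bash
mkdir -p pics; python3 - <<'E'
from rig import *
import cv2,numpy as np
s=observe();print({k:np.round(v,4).tolist() if not isinstance(v,(int,float)) else v for k,v in s.items()})
for n in("scene","top"):
    c=camera(n);cv2.imwrite(f"pics/{n}0.png",c["frame"]);np.savez(f"{n}0.npz",**c);print(n,np.round(c["R"],3).tolist(),c["t"],c["camera_matrix"].tolist())
try: print(grasp_offset)
except Exception as e: print(e)
E
```

```text
{'time': 0.0, 'joint_pos': [-74.8848, 12.2242, -2.0085, 75.8305, 0.0005, 89.9994], 'joint_velocities': [-0.0074, -0.0163, -0.0281, 0.0563, 0.0334, -0.0625], 'joint_efforts': [0.0062, -68.615, 48.7124, 0.0173, 0.0005, -0.0], 'position': [0.1303, -0.4824, 0.2308], 'eef_rot': [-179.9367, -0.0005, 15.1158], 'contact_force': [0.098, 1.495, -0.4893], 'moment': [0.0141, -0.0321, 0.0138], 'grip_force': 0.0, 'opening': 0.08528886249275502}
scene [[-0.847, -0.532, -0.022], [-0.335, 0.565, -0.754], [0.413, -0.631, -0.657]] [0.42003493 0.24149259 0.94801504] [[420.91718276462586, 0.0, 250.8512081797501], [0.0, 420.91718276462586, 191.76041043390833], [0.0, 0.0, 1.0]]
top [[-0.01, -1.0, -0.006], [-0.971, 0.011, -0.239], [0.239, 0.003, -0.971]] [-0.03600074  0.55091344  1.06701183] [[497.7036221505267, 0.0, 248.21010003059732], [0.0, 497.7036221505267, 187.41735727376374], [0.0, 0.0, 1.0]]
0.0187
```

View pics/scene0.png

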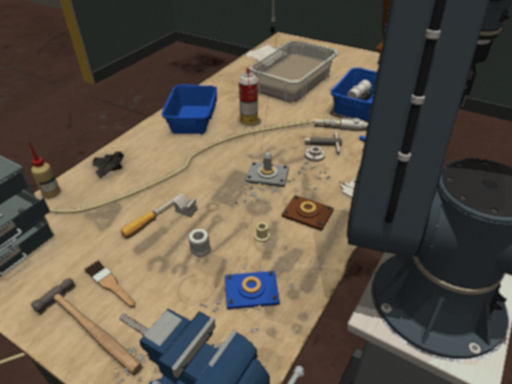

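View pics/top0.png

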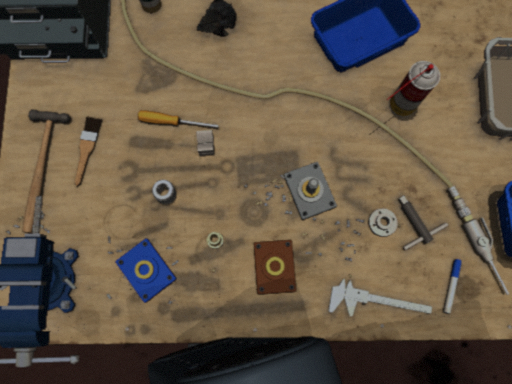

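The collar is the knurled ring at top (164,190) / scene (200,242). The fixture with the post is the grey plate at top (311,188) / scene (268,172).

Possible mix-ups for the collar:
- bush, top (215,240)
- flange, top (382,222)

Possible mix-ups for the fixture:
- blue plate, top (145,270), no post
- brown plate, top (275,265), no post

I'll check the choice in one close crop and measure both.

```bash
cat > h.py <<'E'
import numpy as np,cv2
def load(n): return dict(np.load(n))
def cloud(c):
    K,R,t=c["camera_matrix"],c["R"],c["t"];v,u=np.indices(c["depth"].shape)
    P=np.stack([(u-K[0,2])/K[0,0],(v-K[1,2])/K[1,1],np.ones(u.shape)],-1)*c["depth"][...,None]
    return (P-t)@R
def ray(c,u,v,z):
    K,R,t=c["camera_matrix"],c["R"],c["t"];d=R.T@np.linalg.solve(K,[u,v,1.]);o=-R.T@t
    return o+d*(z-o[2])/d[2]
def proj(c,X):
    p=c["camera_matrix"]@(c["R"]@np.array(X)+c["t"]);return p[:2]/p[2]
E
python3 - <<'E'
from h import *
for n,bx in(("top",{"collar":(164,190),"post":(311,188)}),("scene",{"collar":(200,242),"post":(268,168)})):
    c=load(n+"0.npz");P=cloud(c)
    for k,(u,v) in bx.items():
        s=np.s_[v-26:v+26,u-26:u+26];Q=P[s].reshape(-1,3);ok=(c["depth"][s].ravel()>0)
        for lo,hi in((.010,.017),(.018,.024),(.026,.031),(.035,.046),(.046,.058),(.06,.075),(.078,.09)):
            m=ok&(Q[:,2]>lo)&(Q[:,2]<hi);q=Q[m]
            if len(q)>4:
                print(n,k,lo,hi,len(q),"mean",q.mean(0).round(4),"min",q[:,:2].min(0).round(3),"max",q[:,:2].max(0).round(3))
a=load("top0.npz")["frame"];b=load("scene0.npz")["frame"]
f=lambda i,u,v:cv2.resize(i[v-32:v+32,u-32:u+32],(384,384),interpolation=cv2.INTER_CUBIC)
cv2.imwrite("pics/crop.png",np.hstack([f(a,164,190),f(a,311,188)]))
E
```

```text
top collar 0.01 0.017 23 mean [0.5475 0.1557 0.0134] min [0.527 0.133] max [0.572 0.175]
top collar 0.018 0.024 21 mean [0.5474 0.1524 0.0215] min [0.527 0.132] max [0.57  0.172]
top collar 0.026 0.031 18 mean [0.546  0.1518 0.0286] min [0.527 0.131] max [0.568 0.174]
top collar 0.035 0.046 49 mean [0.5485 0.1495 0.0413] min [0.527 0.13 ] max [0.573 0.177]
top collar 0.046 0.058 241 mean [0.5505 0.1557 0.0512] min [0.527 0.132] max [0.575 0.181]
top post 0.01 0.017 1098 mean [ 0.557  -0.1881  0.014 ] min [ 0.499 -0.249] max [ 0.626 -0.13 ]
top post 0.018 0.024 258 mean [ 0.5538 -0.1883  0.0206] min [ 0.498 -0.241] max [ 0.619 -0.132]
top post 0.026 0.031 92 mean [ 0.5515 -0.1867  0.0281] min [ 0.537 -0.218] max [ 0.577 -0.164]
top post 0.035 0.046 9 mean [ 0.5485 -0.1852  0.0422] min [ 0.545 -0.199] max [ 0.553 -0.178]
top post 0.046 0.058 21 mean [ 0.5464 -0.1862  0.0512] min [ 0.54  -0.196] max [ 0.559 -0.178]
top post 0.06 0.075 18 mean [ 0.5492 -0.1855  0.0664] min [ 0.545 -0.199] max [ 0.561 -0.177]
top post 0.078 0.09 66 mean [ 0.556  -0.1883  0.0827] min [ 0.544 -0.199] max [ 
[... 450 characters left out ...]
.136] max [0.576 0.183]
scene post 0.01 0.017 463 mean [ 0.551  -0.1815  0.0131] min [ 0.486 -0.249] max [ 0.623 -0.127]
scene post 0.018 0.024 98 mean [ 0.5532 -0.1782  0.0199] min [ 0.494 -0.236] max [ 0.614 -0.132]
scene post 0.026 0.031 39 mean [ 0.5514 -0.1832  0.0278] min [ 0.536 -0.204] max [ 0.575 -0.166]
scene post 0.035 0.046 27 mean [ 0.5532 -0.1802  0.0406] min [ 0.54  -0.191] max [ 0.572 -0.174]
scene post 0.046 0.058 28 mean [ 0.5516 -0.1814  0.0515] min [ 0.538 -0.188] max [ 0.571 -0.176]
scene post 0.06 0.075 35 mean [ 0.5527 -0.1804  0.0674] min [ 0.543 -0.191] max [ 0.566 -0.174]
scene post 0.078 0.09 27 mean [ 0.5546 -0.1848  0.0819] min [ 0.545 -0.194] max [ 0.564 -0.177]
```

View pics/crop.png

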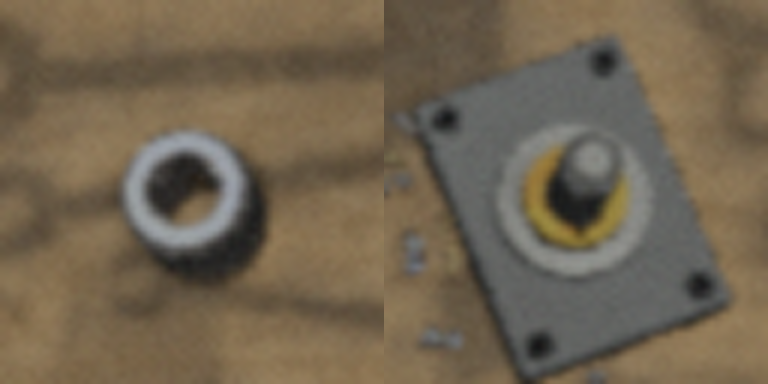

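The crop confirms the choice: the left tile shows the bright open ring of the collar (top px ~162.3,189.3). The right tile shows the grey plate with boss, brass washer and post tip (top px ~313.8,181.8). I'll refine those by rays and work out the first move, stopping over the post for a wrist look.

```bash
cat >> h.py <<'E'
def Rt(s):
    from scipy.spatial.transform import Rotation as Ro
    return Ro.from_euler("xyz",s["eef_rot"],degrees=True).as_matrix()
def go(s,X): # shift in tool axes from the measured pose
    return (Rt(s).T@(np.array(X)-s["position"])).round(4)
E
python3 - <<'E'
from h import *;from rig import *
c=load("top0.npz")
print(ray(c,162.3,189.3,.052),ray(c,313.8,181.8,.084),ray(c,310.6,188.5,.021))
for n,(u,v) in dict(bush=(215,240),vee=(204,143),flange=(382,222)).items(): print(n,ray(c,u,v,.03).round(3))
print(go(observe(),[.55,-.187,.231]))
E
```

```text
[0.55187624 0.15664752 0.052     ] [ 0.55758709 -0.18930292  0.084     ] [ 0.55745594 -0.1893999   0.021     ]
bush [0.436 0.036 0.03 ]
vee [0.671 0.064 0.03 ]
flange [ 0.474 -0.35   0.03 ]
[ 0.4822 -0.1758  0.    ]
```

```bash
python3 -m inch '{"slide":[[0.482,-0.176,0],[0.482,-0.176,0],[0.482,-0.176,0],[0.482,-0.176,0],[0.482,-0.176,0],[0.482,-0.176,0],[0.482,-0.176,0],[0.482,-0.176,0],[0.482,-0.176,0],[0.482,-0.176,0],[0.482,-0.176,0],[0.482,-0.176,0]],"twist":[[0,0,0],[0,0,0],[0,0,0],[0,0,0],[0,0,0],[0,0,0],[0,0,0],[0,0,0],[0,0,0],[0,0,0],[0,0,0],[0,0,0]]}' 0
python3 - <<'E'
from h import *;from rig import *
s=observe();c=camera("wrist");np.savez("w1.npz",**c);cv2.imwrite("pics/w1.png",c["frame"])
print(s["position"],s["eef_rot"],s["joint_pos"],proj(c,[.556,-.188,.084]),proj(c,[.556,-.188,.02]),go(s,[.55,-.187,.231]))
E
```

```text
time: 1.1
position: [0.5404, -0.1929, 0.2311]
eef_rot: [-180.0, 0.0, 15.1]
contact_force: [0.2, -1.6, 1.1]
opening: 0.0854
grip_force: 0.0
[ 0.54036986 -0.19288937  0.23106391] [-1.79988441e+02  1.83627469e-02  1.51274947e+01] [-1.96438948e+01  2.11682844e+01  1.01057582e+01  7.89591498e+01
 -9.77260084e-04  1.45228613e+02] [256.32578949 159.67735124] [256.38659028 148.66219791] [ 0.0108 -0.0032  0.0001]
```

View pics/w1.png

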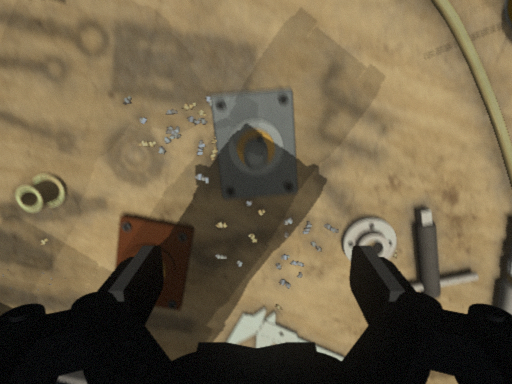

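The wrist view shows the grey fixture's boss centred at about (256,149), where (0.556,-0.188) projects. The brown decoy is at (155,260), and the bush and flange are off to the sides. I'll check the tip by wrist depth, then move on to the collar. J6 is near its limit there, so I'll also turn the yaw up to about 60°.

```bash
python3 - <<'E'
from h import *;from rig import *
c=load("w1.npz");P=cloud(c)[100:200,200:310].reshape(-1,3)
for lo,hi in((.018,.0225),(.0265,.0295),(.05,.076),(.08,.09)):
    q=P[(P[:,2]>lo)&(P[:,2]<hi)&(abs(P[:,0]-.556)<.04)&(abs(P[:,1]+.188)<.04)];print(lo,len(q),q.mean(0),q[:,:2].min(0),q[:,:2].max(0))
print(go(observe(),[.551,.157,.2]))
E
```

```text
0.018 1208 [ 0.55762092 -0.18792587  0.02053328] [ 0.52392218 -0.21928799] [ 0.58547356 -0.15817861]
0.0265 420 [ 0.56013458 -0.18654041  0.0284436 ] [ 0.53569592 -0.20947618] [ 0.57536752 -0.16817663]
0.05 117 [ 0.5651295  -0.18671963  0.0604752 ] [ 0.53719236 -0.1987138 ] [ 0.57301926 -0.17676884]
0.08 354 [ 0.55553518 -0.18847848  0.08334816] [ 0.54499314 -0.19918244] [ 0.56492611 -0.17824187]
[ 0.0972 -0.3319  0.0308]
```

```bash
python3 -m inch '{"slide":[[0.097,-0.332,0.03],[0.097,-0.332,0.03],[0.097,-0.332,0.03],[0.097,-0.332,0.03],[0.097,-0.332,0.03],[0.097,-0.332,0.03],[0.097,-0.332,0.03],[0.097,-0.332,0.03],[0.097,-0.332,0.03],[0.097,-0.332,0.03],[0.097,-0.332,0.03],[0.097,-0.332,0.03]],"twist":[[0,0,-0.125],[0,0,-0.125],[0,0,-0.125],[0,0,-0.125],[0,0,-0.125],[0,0,-0.125],[0,0,-0.125],[0,0,-0.125],[0,0,-0.125],[0,0,-0.125],[0,0,-0.125],[0,0,-0.125]]}' 0
python3 - <<'E'
from h import *;from rig import *
s=observe();c=camera("wrist");np.savez("w2.npz",**c);cv2.imwrite("pics/w2.png",c["frame"])
P=cloud(c).reshape(-1,3);P=P[(abs(P[:,0]-.551)<.045)&(abs(P[:,1]-.157)<.045)]
for lo,hi in((.012,.04),(.049,.055)):
    q=P[(P[:,2]>lo)&(P[:,2]<hi)];print(lo,len(q),q.mean(0),q[:,:2].min(0),q[:,:2].max(0))
q=P[(P[:,2]>.049)&(P[:,2]<.055)]
print(cv2.minEnclosingCircle((q[:,:2]*1000).astype(np.float32)))
A=np.c_[q[:,:2],np.ones(len(q))]
print(s["position"],s["eef_rot"],s["joint_pos"],s["contact_force"],go(s,[.551,.157,.0113]))
E
```

```text
time: 2.15
position: [0.5461, 0.1503, 0.2012]
eef_rot: [-180.0, 0.0, 60.1]
contact_force: [0.8, 1.1, 0.1]
opening: 0.0854
grip_force: 0.0
0.012 260 [0.55305939 0.16093785 0.02695794] [0.53230019 0.13717116] [0.57649271 0.18256024]
0.049 1282 [0.5514397  0.15808407 0.05204363] [0.5266214 0.1332771] [0.57497448 0.18131133]
((550.5911865234375, 157.37310791015625), 24.71224594116211)
[0.5461482  0.15033504 0.20121806] [-1.79997257e+02  2.57864597e-02  6.00850076e+01] [ 1.53993390e+01  2.05099173e+01  4.86023283e+00  7.43705780e+01
 -1.61833388e-02  1.35314335e+02] [0.75984131 1.13647487 0.10357158] [0.0083 0.0009 0.1899]
```

View pics/w2.png

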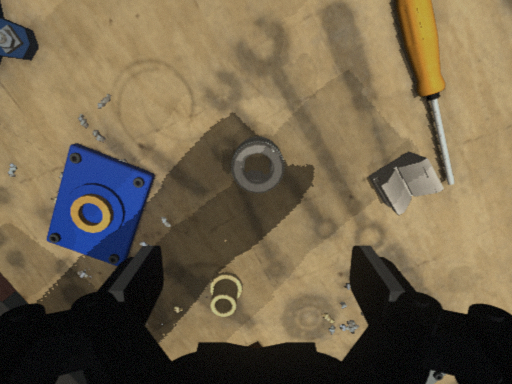

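The wrist view shows the collar ring at (258,165), clear of the vee (405,185) and the bush (225,295). Its centre is (0.5506, 0.1574), radius 24.7 mm. Next I'll align and descend.

```bash
python3 -m inch '{"slide":[[0.0083,0.0005,0],[0.0083,0.0005,0.03],[0.0083,0.0005,0.06],[0.0083,0.0005,0.09],[0.0083,0.0005,0.12],[0.0083,0.0005,0.14],[0.0083,0.0005,0.155],[0.0083,0.0005,0.17],[0.0083,0.0005,0.18],[0.0083,0.0005,0.19],[0.0083,0.0005,0.19],[0.0083,0.0005,0.19]],"twist":[[0,0,0],[0,0,0],[0,0,0],[0,0,0],[0,0,0],[0,0,0],[0,0,0],[0,0,0],[0,0,0],[0,0,0],[0,0,0],[0,0,0]]}' 0
python3 - <<'E'
from h import *;from rig import *
s=observe();print(s["position"],s["eef_rot"],s["contact_force"],go(s,[.5506,.1573,.0105]))
E
```

```text
time: 3.2
position: [0.5508, 0.1579, 0.0114]
eef_rot: [-180.0, 0.0, 60.1]
contact_force: [-0.0, -0.2, -0.1]
opening: 0.0855
grip_force: 0.0
[0.55082261 0.157934   0.01139923] [-1.79990329e+02  9.22915944e-03  6.00923272e+01] [-0.04060629 -0.16309216 -0.06610905] [-0.0007  0.0001  0.0009]
```

```bash
python3 -m inch '{"slide":[[0,0,0],[0,0,0],[0,0,0],[0,0,0],[0,0,0],[0,0,0],[0,0,0],[0,0,0],[0,0,0],[0,0,0],[0,0,0],[0,0,0]],"twist":[[0,0,0],[0,0,0],[0,0,0],[0,0,0],[0,0,0],[0,0,0],[0,0,0],[0,0,0],[0,0,0],[0,0,0],[0,0,0],[0,0,0]]}' 1 60
python3 - <<'E'
from h import *;from rig import *
s=observe();print(s["position"],s["contact_force"],s["opening"])
E
```

```text
time: 4.2
position: [0.5513, 0.1583, 0.0124]
eef_rot: [179.9, -0.1, 60.1]
contact_force: [-1.9, -0.2, 8.7]
opening: 0.0492
grip_force: 61.5
[0.55126111 0.15827621 0.01236696] [-1.90898379 -0.16522148  8.73438642] 0.04916260500523402
```

```bash
python3 -m inch '{"slide":[[0,0,-0.01],[0,0,-0.03],[0,0,-0.06],[0,0,-0.09],[0,0,-0.12],[0,0,-0.13],[0,0,-0.13],[0,0,-0.13]],"twist":[[0,0,0],[0,0,0],[0,0,0],[0,0,0],[0,0,0],[0,0,0],[0,0,0],[0,0,0]]}' - 60
python3 - <<'E'
from h import *;from rig import *
s=observe();print(s["position"],s["eef_rot"],s["contact_force"],s["opening"],go(s,[.555,-.1885,.1415]))
E
```

```text
time: 4.87
position: [0.5507, 0.1581, 0.1411]
eef_rot: [180.0, -0.0, 60.1]
contact_force: [-0.4, -0.2, -2.5]
opening: 0.049
grip_force: 62.5
[0.55071958 0.15809079 0.14111425] [ 1.79986348e+02 -1.24568615e-02  6.01141939e+01] [-0.41832684 -0.24613473 -2.49015812] 0.04901585741547149 [-0.2984  0.1764 -0.0004]
```

```bash
python3 -m inch '{"slide":[[-0.013,0.008,0],[-0.039,0.023,0],[-0.073,0.043,0],[-0.108,0.064,0],[-0.142,0.084,0],[-0.177,0.105,0],[-0.211,0.125,0],[-0.241,0.142,0],[-0.267,0.158,0],[-0.285,0.168,0],[-0.294,0.174,0],[-0.298,0.1765,0]],"twist":[[0,0,0],[0,0,0],[0,0,0],[0,0,0],[0,0,0],[0,0,0],[0,0,0],[0,0,0],[0,0,0],[0,0,0],[0,0,0],[0,0,0]]}' - 60
python3 -m inch '{"slide":[[0,0,0],[0,0,0],[0,0,0]],"twist":[[0,0,0],[0,0,0],[0,0,0]]}'
python3 - <<'E'
from h import *;from rig import *
s=observe();print(s["position"],s["eef_rot"],s["joint_pos"],s["contact_force"],go(s,[.555,-.1885,.1415]))
for n in("top","scene"):
    c=camera(n);np.savez(n+"3.npz",**c);P=cloud(c).reshape(-1,3)
    q=P[(abs(P[:,0]-.555)<.045)&(abs(P[:,1]+.1885)<.045)&(P[:,2]>.132)&(P[:,2]<.16)];print(n,len(q),q.min(0),q.max(0))
c=load("scene3.npz")["frame"];u,v=map(int,proj(load("scene3.npz"),[.555,-.1885,.1]))
cv2.imwrite("pics/s3.png",cv2.resize(c[v-60:v+60,u-60:u+60],(600,600),interpolation=cv2.INTER_CUBIC))
E
```

```text
time: 5.87
position: [0.5544, -0.1894, 0.1395]
eef_rot: [-179.9, 0.0, 60.0]
contact_force: [0.7, 0.7, -2.1]
opening: 0.0494
grip_force: 62.5
time: 6.12
position: [0.5552, -0.1869, 0.141]
eef_rot: [-180.0, -0.0, 60.2]
contact_force: [-0.5, -0.2, -1.9]
opening: 0.0494
grip_force: 62.5
[ 0.55524723 -0.1869226   0.14099329] [-1.79961875e+02 -6.29312398e-03  6.01899257e+01] [-1.86129921e+01  2.40535967e+01  1.27974894e+00  6.72623296e+01
  1.35766466e-02  1.01197076e+02] [-0.54020551 -0.22253678 -1.93115292] [-0.0015  0.0006 -0.0005]Traceback (most recent call last):
  File "<stdin>", line 5, in <module>
    return umr_minimum(a, axis, None, out, keepdims, initial, where)
ValueError: zero-size array to reduction operation minimum which has no identity
```

```bash
python3 - <<'E'
from h import *;from rig import *
s=observe();print(s["position"])
c=camera("scene");np.savez("scene3.npz",**c);P=cloud(c).reshape(-1,3)
for lo,hi in((.06,.084),(.128,.15),(.15,.18)):
    q=P[(abs(P[:,0]-.555)<.045)&(abs(P[:,1]+.1885)<.045)&(P[:,2]>lo)&(P[:,2]<hi)];print(lo,len(q),q.min(0) if len(q) else 0,q.max(0) if len(q) else 0)
u,v=map(int,proj(c,[.555,-.1885,.1]));print(u,v,proj(c,[.555,-.1885,.084]),proj(c,[.555,-.1885,.13]))
cv2.imwrite("pics/s3.png",cv2.resize(c["frame"][v-50:v+50,u-50:u+50],(600,600),interpolation=cv2.INTER_CUBIC))
E
```

```text
[ 0.55529743 -0.18699102  0.1411299 ]
0.06 63 [ 0.54375503 -0.19611677  0.06081962] [ 0.56649289 -0.17449207  0.08349992]
0.128 83 [ 0.52578256 -0.1999924   0.12851181] [ 0.57304151 -0.16086899  0.14992716]
0.15 219 [ 0.51927149 -0.20567253  0.15040285] [ 0.59004234 -0.15900802  0.17980816]
267 148 [267.31028048 152.96675799] [267.36878859 139.94476425]
```

View pics/s3.png

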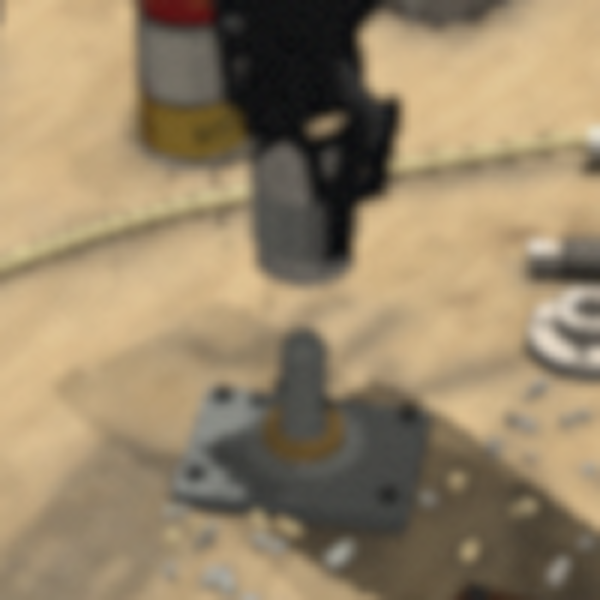

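The crop shows the collar (centre x≈305) directly above the post (centre x≈304), gripped upright. I'll lower onto the cone in steps and watch the force.

```bash
python3 -m inch '{"slide":[[0,0,0.015],[0,0,0.03],[0,0,0.04],[0,0,0.044],[0,0,0.046],[0,0,0.048],[0,0,0.05],[0,0,0.05]],"twist":[[0,0,0],[0,0,0],[0,0,0],[0,0,0],[0,0,0],[0,0,0],[0,0,0],[0,0,0]]}'
python3 - <<'E'
from rig import *
s=observe();print(s["position"],s["eef_rot"],s["contact_force"],s["moment"])
E
```

```text
time: 6.88
position: [0.5554, -0.1883, 0.0915]
eef_rot: [180.0, -0.0, 60.1]
contact_force: [-0.3, 0.4, -2.1]
opening: 0.0495
grip_force: 62.5
[ 0.55543857 -0.18826692  0.09147267] [ 1.79977211e+02 -4.48158939e-03  6.01132642e+01] [-0.31391636  0.40964704 -2.13344039] [ 0.03098507  0.00681721 -0.00480358]
```

```bash
python3 -m inch '{"slide":[[0,0,0.003],[0,0,0.006],[0,0,0.009],[0,0,0.009]],"twist":[[0,0,0],[0,0,0],[0,0,0],[0,0,0]]}'
python3 - <<'E'
from rig import *
s=observe();print(s["position"],s["eef_rot"],s["contact_force"],s["moment"])
E
```

```text
time: 7.22
position: [0.5549, -0.1881, 0.0816]
eef_rot: [-179.9, 0.0, 60.1]
contact_force: [-0.8, 0.3, -2.3]
opening: 0.0494
grip_force: 62.5
[ 0.5549162  -0.18812223  0.08157621] [-1.79949364e+02  7.71718413e-03  6.01090695e+01] [-0.7645783   0.29701511 -2.3478491 ] [ 0.04416804 -0.0135816   0.00093732]
```

```bash
python3 -m inch '{"slide":[[0,0,0.004],[0,0,0.008],[0,0,0.012],[0,0,0.015],[0,0,0.0165],[0,0,0.0165]],"twist":[[0,0,0],[0,0,0],[0,0,0],[0,0,0],[0,0,0],[0,0,0]]}'
python3 - <<'E'
from rig import *
s=observe();print(s["position"],s["eef_rot"],s["contact_force"],s["moment"])
E
```

```text
time: 7.72
position: [0.555, -0.1881, 0.0653]
eef_rot: [-180.0, 0.0, 60.1]
contact_force: [1.2, 0.4, -1.3]
opening: 0.0488
grip_force: 62.5
[ 0.55502794 -0.18812284  0.06533194] [-1.79962259e+02  5.57372090e-03  6.01153218e+01] [ 1.23353076  0.37402023 -1.34865581] [0.03194147 0.01359469 0.00698564]
```

```bash
python3 -m inch '{"slide":[[0,0,0.001],[0,0,0.002],[0,0,0.003],[0,0,0.004],[0,0,0.004]],"twist":[[0,0,0],[0,0,0],[0,0,0],[0,0,0],[0,0,0]]}'
python3 - <<'E'
from rig import *
s=observe();print(s["position"],s["eef_rot"],s["contact_force"],s["moment"])
E
```

```text
time: 8.13
position: [0.5552, -0.1882, 0.0617]
eef_rot: [-180.0, -0.0, 60.1]
contact_force: [-0.6, 0.4, -1.6]
opening: 0.049
grip_force: 62.6
[ 0.55520778 -0.18817012  0.06166753] [-1.79991118e+02 -2.61613053e-03  6.01156244e+01] [-0.62414636  0.38668716 -1.56655882] [ 0.02374903 -0.02841676 -0.0132506 ]
```

```bash
python3 -m inch '{"slide":[[0,0,0.001],[0,0,0.002],[0,0,0.002],[0,0,0.002]],"twist":[[0,0,0],[0,0,0],[0,0,0],[0,0,0]]}'
python3 - <<'E'
from rig import *
s=observe();print(s["position"],s["eef_rot"],s["contact_force"],s["moment"])
E
```

```text
time: 8.47
position: [0.5553, -0.188, 0.0597]
eef_rot: [-180.0, -0.0, 60.1]
contact_force: [1.5, 2.9, -3.4]
opening: 0.0494
grip_force: 62.5
[ 0.55529558 -0.18801463  0.05967465] [-1.79988634e+02 -2.03395783e-02  6.01198066e+01] [ 1.50794854  2.88721905 -3.37658842] [ 0.5694813  -0.2632752  -0.07731701]
```

```bash
python3 -m inch '{"slide":[[0,0,0.0005],[0,0,0.001],[0,0,0.001],[0,0,0.001]],"twist":[[0,0,0],[0,0,0],[0,0,0],[0,0,0]]}'
python3 - <<'E'
from rig import *
s=observe();print(s["position"],s["eef_rot"],s["contact_force"],s["moment"])
E
```

```text
time: 8.8
position: [0.5553, -0.1881, 0.0588]
eef_rot: [-180.0, -0.0, 60.1]
contact_force: [0.5, 4.1, -0.5]
opening: 0.0489
grip_force: 62.8
[ 0.55527414 -0.1880932   0.05877453] [-1.79994290e+02 -1.31737982e-02  6.01193129e+01] [ 0.48568767  4.0865142  -0.48585228] [ 0.92614212 -0.16186742 -0.16915614]
```

```bash
python3 -m inch '{"slide":[[0,0,0],[0,0,0],[0,0,0]],"twist":[[0,0,0.003],[0,0,0.0055],[0,0,0.0055]]}'
python3 - <<'E'
from rig import *
for i in range(1):
    s=observe();print(s["position"],s["eef_rot"],s["contact_force"],s["moment"])
E
python3 -m inch '{"slide":[[0,0,0.001],[0,0,0.002],[0,0,0.002],[0,0,0.002]],"twist":[[0,0,0],[0,0,0],[0,0,0],[0,0,0]]}'
python3 - <<'E'
from rig import *
s=observe();print(s["position"],s["eef_rot"],s["contact_force"],s["moment"])
E
```

```text
time: 9.05
position: [0.5552, -0.1884, 0.0587]
eef_rot: [180.0, 0.0, 58.0]
contact_force: [0.5, 1.8, -1.6]
opening: 0.0492
grip_force: 62.5
[ 0.55520751 -0.18837411  0.05874949] [1.79998971e+02 1.76997301e-02 5.80287743e+01] [ 0.52717906  1.83550926 -1.59455029] [ 0.38845521 -0.0939895  -0.00629853]
time: 9.38
position: [0.5551, -0.1883, 0.0567]
eef_rot: [-180.0, 0.0, 58.1]
contact_force: [-1.0, 0.9, -2.3]
opening: 0.0491
grip_force: 62.5
[ 0.55514649 -0.18826413  0.05665283] [-1.79987188e+02  1.18921652e-02  5.81377704e+01] [-0.98234714  0.87911802 -2.30981468] [ 0.25466883 -0.00466628  0.01771264]
```

The yaw relief cleared the side load, and the collar is already below the pin-rest height with no vertical force, so the keyways are over the pin. I'll continue down to the washer.

```bash
python3 -m inch '{"slide":[[0,0,0.002],[0,0,0.004],[0,0,0.006],[0,0,0.008],[0,0,0.01],[0,0,0.012],[0,0,0.012]],"twist":[[0,0,0],[0,0,0],[0,0,0],[0,0,0],[0,0,0],[0,0,0],[0,0,0]]}'
python3 - <<'E'
from rig import *
s=observe();print(s["position"],s["eef_rot"],s["contact_force"],s["moment"])
E
```

```text
time: 9.97
position: [0.555, -0.1882, 0.0443]
eef_rot: [-180.0, 0.0, 58.1]
contact_force: [0.4, 0.0, -1.9]
opening: 0.0489
grip_force: 62.5
[ 0.55501803 -0.18816889  0.04428696] [-1.79967203e+02  1.20888132e-02  5.81344339e+01] [ 0.38783234  0.02946908 -1.93151231] [ 0.13308428 -0.02309388  0.00095659]
```

```bash
python3 -m inch '{"slide":[[0,0,0.002],[0,0,0.004],[0,0,0.006],[0,0,0.007],[0,0,0.008],[0,0,0.008]],"twist":[[0,0,0],[0,0,0],[0,0,0],[0,0,0],[0,0,0],[0,0,0]]}'
python3 - <<'E'
from rig import *
s=observe();print(s["position"],s["eef_rot"],s["contact_force"],s["moment"])
E
```

```text
time: 10.47
position: [0.5554, -0.1883, 0.0369]
eef_rot: [180.0, -0.0, 58.1]
contact_force: [-0.3, 1.3, 2.9]
opening: 0.0493
grip_force: 62.9
[ 0.55538182 -0.18826459  0.03686521] [ 1.79982719e+02 -4.70969006e-03  5.81352176e+01] [-0.26813738  1.25523727  2.94859041] [ 0.27797868  0.14643146 -0.04446538]
```

Washer is touched (+5 N). Pressing on to the seat.

```bash
python3 -m inch '{"slide":[[0,0,0.001],[0,0,0.002],[0,0,0.003],[0,0,0.004],[0,0,0.005],[0,0,0.005]],"twist":[[0,0,0],[0,0,0],[0,0,0],[0,0,0],[0,0,0],[0,0,0]]}'
python3 - <<'E'
from rig import *
s=observe();print(s["position"],s["eef_rot"],s["contact_force"],s["moment"])
E
python3 -m inch '{"slide":[[0,0,0.001],[0,0,0.001],[0,0,0.001]],"twist":[[0,0,0],[0,0,0],[0,0,0]]}'
python3 - <<'E'
from rig import *
s=observe();print(s["position"],s["eef_rot"],s["contact_force"],s["moment"])
E
```

```text
time: 10.97
position: [0.5554, -0.1883, 0.0324]
eef_rot: [180.0, -0.0, 58.1]
contact_force: [-3.3, 3.4, 13.0]
opening: 0.0491
grip_force: 63.8
[ 0.55539759 -0.18825023  0.03235072] [ 1.79968322e+02 -7.89411291e-03  5.81355470e+01] [-3.26542718  3.37107026 13.02510443] [0.5863535  0.8814524  0.03271049]
time: 11.22
position: [0.5555, -0.1883, 0.0323]
eef_rot: [179.9, -0.0, 58.1]
contact_force: [-10.4, 5.0, 28.5]
opening: 0.0491
grip_force: 65.5
[ 0.55545822 -0.18825322  0.03230596] [ 1.79934999e+02 -1.65012553e-02  5.81352313e+01] [-10.39374497   4.96535174  28.53746579] [ 1.00811456  2.18253257 -0.08578072]
```

```bash
python3 -m inch '{"slide":[[-0.0002,-0.0003,0],[-0.0003,-0.0004,0],[-0.0003,-0.0004,0],[-0.0003,-0.0004,0]],"twist":[[0,0,0],[0,0,0],[0,0,0],[0,0,0]]}'
python3 - <<'E'
from h import *;from rig import *
s=observe();print(s["position"],s["eef_rot"],s["contact_force"],s["moment"])
c=camera("scene");u,v=map(int,proj(c,[.555,-.1885,.05]))
cv2.imwrite("pics/s4.png",cv2.resize(c["frame"][v-40:v+40,u-40:u+40],(600,600),interpolation=cv2.INTER_CUBIC))
E
```

```text
time: 11.55
position: [0.5555, -0.1883, 0.0324]
eef_rot: [179.9, -0.0, 58.1]
contact_force: [-6.3, 5.0, 25.9]
opening: 0.0494
grip_force: 65.1
[ 0.55546378 -0.18825781  0.0323513 ] [ 1.79894453e+02 -4.97494391e-02  5.81431941e+01] [-6.2740154   5.03104922 25.92538428] [ 1.10112662  1.53059999 -0.05151048]
```

View pics/s4.png

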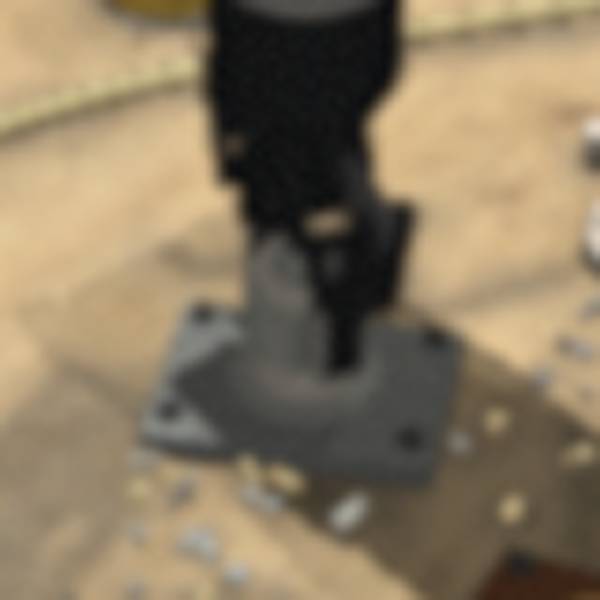

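The crop shows the collar's underside on the boss at about (300,385), with no brass visible. The stop height (TCP 0.0323, so the base is at 0.020) and the 26 N push also fit a seated collar. I'll hold briefly, confirm it's steady and hand in.

```bash
python3 -m inch '{"slide":[[0,0,0],[0,0,0],[0,0,0],[0,0,0],[0,0,0],[0,0,0]],"twist":[[0,0,0],[0,0,0],[0,0,0],[0,0,0],[0,0,0],[0,0,0]]}'
python3 - <<'E'
from rig import *
s=observe();print(s["position"],s["contact_force"])
if s["contact_force"][2]>15 and abs(s["position"][2]-.0323)<.0006: print(job_done())
E
```

```text
time: 12.1
position: [0.5554, -0.1883, 0.0323]
eef_rot: [179.9, -0.0, 58.1]
contact_force: [-6.4, 4.7, 25.6]
opening: 0.049
grip_force: 65.1
[ 0.55541789 -0.1882899   0.03232206] [-6.37404981  4.67185798 25.62440963]
the job is handed in; nothing more can be done
None
```

The collar is over the post with its keyways on the cross pin, pressed home on the seat and still gripped with about 26 N of push; the job was handed in at 12.1 s, the verdict was not shown, and the other parts were left alone.

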